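Seat the stamp's brass plug, then lift the stamp out of the print tray with the tongs

TASK

In the green-floored print tray stands a small round wooden stamp whose brass plug sticks up out of its top: first press the plug down until it is flush with the wood. Then take the spring tongs by their black grip pads, close their jaws around the round stamp and lift it, upright, so that it is at least 10 cm above the tray floor; once it leaves the tray only the tongs may touch the stamp. Finish while still holding it up there in the tongs, and leave the other blocks and the jar where they are.

Things in the scene. Friction and masses are not known exactly. Their poses are not given: they have to be found in the camera images.
- tray: black print tray, 200 mm (its x) by 250 mm (its y), fixed to the table, with a dark green floor mat whose top is 8 mm above the table; its rim is 16 mm above the table. Origin at the centre of its underside, z up
- stamp: round wooden stamp, an upright cylinder 34 mm across and 60 mm tall (90 g or so), standing loose on the tray floor, with a brass plug in the middle of its top. Origin at the centre of its underside, z up along its axis
- plug_top (a point): centre of the top face of the brass plug (22 mm across)
- plug (a joint): how far the plug is pressed into the stamp, m: at 0 it stands 10 mm above the wood, at 0.010 it is flush (end stop). It starts at 0 to 0.003, resists with a steady friction of about 5 N and stays where it is left
- tongs: steel spring tongs lying on edge on the table, 24 mm tall, about 220 mm long, 115 g; the two arms lie side by side and open sideways. Origin on the table midway between the two black grip pads; x along the tongs towards the red jaws, z up. The hinge block is at the back end (x = -93 to -115 mm), the arms turn about x = -90 mm. Balance point within 10 mm of the origin
- tongs_grip (a point): midpoint between the two black rubber grip pads, 12 mm above the tongs' underside: squeeze the pads here, across the tongs. Pads 44 mm long along x, 24 mm tall; over their outer faces 65 mm when open (each leans 0.03 rad, wider towards the jaws), 49 mm when closed on the stamp (each leans 0.06 rad the other way)
- tongs_jaw (a point): centre between the two red cupped jaws, 95 mm ahead of the grip point along the tongs' x, 12 mm above the tongs' underside; the round stamp centres itself here. The jaws are 35 mm long along x and 24 mm tall; open, their inner edges are about 57 mm apart and the jaws measure about 75 mm over the outside
- jaw_left (a joint): closing angle of the left arm, rad (the right one mirrors it): 0 open, about 0.09 closed on the stamp, 0.15 at the stop. A spring holds the tongs open: squeezing the pads with under 10 N does not close them (7 to 9 N carries the tongs open), 13 to 14 N just brings the jaws to the stamp, 25 to 30 N holds the stamp firmly
- leaf_block: bystander: rectangular carved wooden block, 55 by 38 mm, 45 mm tall, standing in the same tray about 12 cm from the stamp; origin at the centre of its underside. Leave alone
- border_block: bystander: carved wooden block on the table, 50 by 110 mm, 35 mm tall; origin at the centre of its underside. Leave alone
- dye_jar: bystander: blue jar with a white lid on the table, 60 mm across, 85 mm tall; origin at the centre of its underside. Leave alone
Not all that is in view belongs to the job. Leave any turquoise look-alike of the stamp alone.

How it is judged:
On the way, in this order (a step that is already met when the one before it is completed fails the run):
1. the brass plug is pressed flush while the stamp stands in the tray (value of joint plug above 0.0085 m and height (world z) of stamp below 0.012 m and angle between stamp's own z axis and vertical below 0.1 rad), for 0.2 s.
2. the tongs grip the stamp and have lifted it clear of the tray (contact force between tongs and stamp above 1 N and height (world z) of stamp above 0.03 m), for 0.2 s.
At the end, for the whole second after the job is handed in: The program ends holding: the stamp hangs still in the tongs' jaws (tongs gripped by the fingers, nothing of the robot touching the stamp), its underside more than 95 mm above the table (87 mm above the tray floor), within 20 degrees of upright, the plug within 1.5 mm of flush (height (world z) of stamp above 0.095 m and angle between stamp's own z axis and vertical below 0.35 rad and value of joint plug above 0.0085 m and contact force between tongs and stamp above 1 N and contact force between the fingers and tongs above 2 N and contact force between each of the arm, the fingers and stamp below 0.1 N and linear speed of stamp below 0.05 m/s); the arm keeps its last pose, push and grip.
It fails at once if a bystander block or the jar is moved more than 25 mm (distance of any of leaf_block, border_block, dye_jar from where it was at the start of the episode above 0.025 m).
It fails at once if the fingers touch the stamp once it is off the tray (height (world z) of stamp above 0.02 m and contact force between any of the fingers, the arm and stamp above 0.5 N).
It also fails if it takes over 64 s, if anything falls off the work surface, if the arm or the gripper's body presses on something with over 40 N, if the wrist force passes 120 N, or if a joint passes its speed limit or range.

ROBOT

A 6-joint arm with a two-finger parallel gripper is mounted at the origin on the work surface. World frame = base frame: x ahead of the robot, y to its left, z up, the work surface at z = 0. Lengths are in m, angles in rad, forces in N, time in s.
With the tool pointing down it reaches from about 0.35 to 0.775 m from the base axis. Payload 5.5 kg.
Tool frame: the origin (TCP) lies at the very end of the fingers, on their centre line; the grasp point (between the pads) lies 19 mm behind it (env.grip_point_offset is the distance from the TCP to the grasp point, in m); z points along the fingers, y is the line along which they close (so a half turn about z gives the same grasp; the last joint's range is limited). The gripper opens to 85 mm and grips with 20 to 120 N. Pads are 22 mm wide; open, the fingers measure 114 mm over their backs; the gripper's body (76 mm by 85 mm) begins 54 mm behind the grasp point. The pads swing forward as they close: fully open they stand 13 mm farther back than shut.
Start: joints at [-1.352, 0.313, 0.046, 1.304, 0, 1.431], TCP at [0.202, -0.538, 0.231] pointing down, gripper open.
Joint ranges: [-2.76, 2.76], [-0.86, 1.69], [-1.03, 1.26], [-2.2, 2.34], [-1.47, 1.5], [-3.14, 3.14]. Speed limits (rad/s): [2.57, 2.57, 3.14, 3.14, 3.14, 3.14].

INTERFACE

Orientations are given as a unit quaternion [w, x, y, z].
In Python, from workcell import sensors, imaging, workorder, env gives the robot as it stands.
- The arm moves only by the shell command python3 -m handwheel 'ROWS' [FORCE]. ROWS is JSON, a list of rows, each a list of 5 numbers: the shift along the tool's x, y, z in mm, then the turn about the tool's z in rad, then the opening, from 0 (shut) to 1 (fully open). A call has 1 to 8 rows; each row is the pose to reach, as a shift and turn from the pose commanded when the call began, along the tool's axes at that moment; what a row does not reach only later rows make up. A row lasts 1/10 s, in which the tool goes at most 50 mm and 8.59 degrees, less where a joint would pass 70% of its speed; a pose out of reach is approached as far as the arm can. A call with a gripper value outside its range is refused whole. The fingers move at their own pace and stop on an object; FORCE is the grip in N (left out, the last holds). Time passes only in rows, so rows that repeat a pose let the fingers close. It gives the time, the measured TCP pose, the force, the opening and the grip force at its end, in the units of the state.
- sensors.get_state(): the state, without advancing time (a new reading comes with each control period).
- imaging.read_camera(name): name is "scene" or "top"; returns a dict with "color" (384x512x3 uint8, blue, green, red), "z_map" (384x512 float32, m along the optical axis (not along the pixel's ray), 0 where there is no reading), "fx", "fy", "cx", "cy" (pixels), "k1" (the pictures are not rectified: a ray, as slopes to the right and down, at radius r is drawn at 1 + k1 r^2 times it, then the intrinsics apply), "xyz" and "rotation" of the camera in the world. Camera axes: x right, y down, z forward; pixel columns grow to the right and rows downward; lengths in m; the calibration is good to about 2 mm. A picture is of the moment at which its call begins.
- workorder.hand_in(): hands the job in; it is judged then, once.
The state is a dict: "clock": time; "joint_pos": joint angles; "qvel": joint speeds; "tau": joint torques, N m; "tcp_pos": TCP position; "orientation": TCP orientation; "wrist_force": force on the tool from outside, world axes, zero at the start; "ft_torque": the same for the moment, N m; "finger_gap": finger opening in m; "grip_force": force on a finger pad.
Only numpy, scipy, OpenCV 4.12 (cv2) and the standard library are available. Lean on these libraries where they do the work, as an engineer would, in place of code of your own. Each camera call takes 0.05 s, during which the arm holds its last target. There are 200 camera calls.

## Working session

There is one attempt and no reset: what is moved stays moved. The work goes in short steps, Python scripts to look and compute and a shell command to move; the robot and the scene stay as the last step left them, time stands still between calls to the robot, and variables do not carry over. Pictures are saved under pics/ and viewed, at most 13 in all, crops included, and the job is handed in when it is done.

```bash
mkdir -p pics; ls; cat > h.py <<'E'
import numpy as np, cv2
from workcell import sensors, imaging
def snap(n):
    c=imaging.read_camera(n); np.savez('pics/'+n+'.npz',**c); return c
def load(n): return dict(np.load('pics/'+n+'.npz'))
def w(c,u,v,z=None):
    """pixel -> world, by depth map or on world plane z"""
    K=np.array([[c['fx'],0,c['cx']],[0,c['fy'],c['cy']],[0,0,1]],float)
    p=cv2.undistortPoints(np.array([[[u,v]]],float),K,np.array([float(c['k1']),0,0,0]))[0,0]
    R=np.array(c['rotation'])
    if R.shape!=(3,3):
        from scipy.spatial.transform import Rotation as Q
        R=Q.from_quat(R[[1,2,3,0]]).as_matrix()
    d=R@np.array([p[0],p[1],1]); o=np.array(c['xyz'])
    t=float(c['z_map'][int(round(v)),int(round(u))]) if z is None else (z-o[2])/d[2]
    return o+t*d
E
python3 - <<'E'
from h import *
for n in('scene','top'):
    c=snap(n); print(n,c['xyz'],c['rotation'],c['fx'],c['k1']); cv2.imwrite(f'pics/{n}0.png',c['color'])
print(sensors.get_state())
E
```

```text
pics
scene [ 1.03685066 -0.51190924  0.74423687] [-0.35476236  0.85846861  0.34075376 -0.14512818] 417.62517696835386 -0.0831083223056725
top [ 0.44977729 -0.02828078  0.85437829] [-0.07871434  0.78398145 -0.61240435  0.06432767] 457.25419967595775 -0.15812679868006937
{'clock': 0.1, 'joint_pos': array([-1.35155163e+00,  3.13949891e-01,  4.51343165e-02,  1.30361740e+00,
        2.17892573e-05,  1.43119265e+00]), 'qvel': array([-0.00131689, -0.00426378,  0.00202724,  0.00029939,  0.00078577,
       -0.00059276]), 'tau': array([ 2.75169936e-03, -4.81729674e+01,  2.99240953e+01,  1.28574544e-02,
       -3.67389669e-05, -4.28699295e-06]), 'tcp_pos': array([ 0.20183608, -0.53794041,  0.23050112]), 'orientation': array([-8.18110600e-04,  9.83946289e-01,  1.78462964e-01, -2.16915443e-05]), 'wrist_force': array([-0.31323603, -0.09406394,  0.02694749]), 'ft_torque': array([-0.02805091,  0.01289082,  0.02949069]), 'grip_force': 0.0, 'finger_gap': 0.08543264000779487}
```

View pics/top0.png

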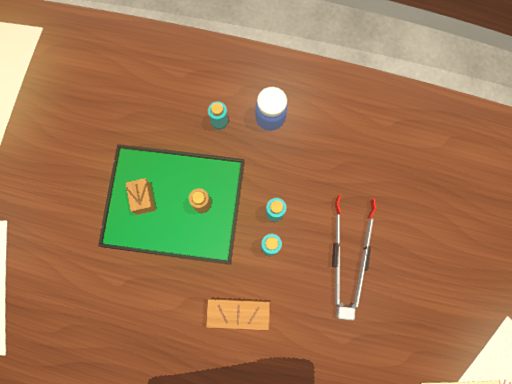

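View pics/scene0.png

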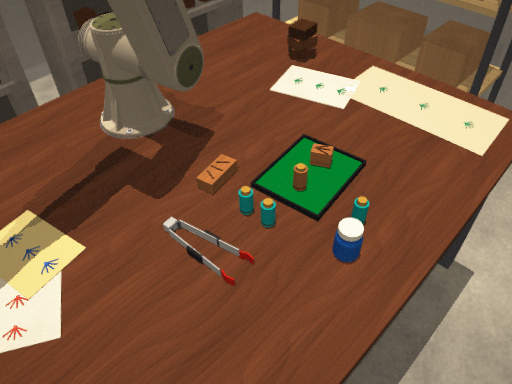

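The top view shows four things that could be the stamp: a wooden cylinder in the green tray at (199,199), and turquoise look-alikes at (277,208), (272,244) and (218,113). I choose (199,199). The tongs have pads at about (337,255) and (367,258), jaws at (338,205) and (373,209), and the hinge at (347,312). I'll check the stamp and tongs in one close crop.

```bash
python3 - <<'E'
from h import *
c=load('top');im=c['color']
a=cv2.resize(im[170:230,165:245],None,fx=5,fy=5,interpolation=cv2.INTER_CUBIC)  #400x300
b=cv2.resize(im[190:325,315:395],None,fx=4,fy=4,interpolation=cv2.INTER_CUBIC)  #320x540
o=np.zeros((540,720,3),np.uint8);o[:300,:400]=a;o[:,400:]=b
cv2.imwrite('pics/crop1.png',o)
for u,v in((199,198),(137,195),(272,100),(238,314),(337,255),(367,258),(347,313),(140,230),(277,208),(272,244)):print(u,v,w(c,u,v).round(4))
E
```

```text
199 198 [0.5778 0.095  0.0773]
137 195 [0.5593 0.2087 0.056 ]
272 100 [0.7819 0.0139 0.0868]
238 314 [ 0.401  -0.0188  0.0363]
337 255 [ 0.5452 -0.1677  0.0239]
367 258 [ 0.5528 -0.2231  0.0236]
347 313 [ 0.4477 -0.2081  0.0231]
140 230 [0.503  0.198  0.0081]
277 208 [ 0.5946 -0.0405  0.0714]
272 244 [ 0.5317 -0.0467  0.0703]
```

View pics/crop1.png

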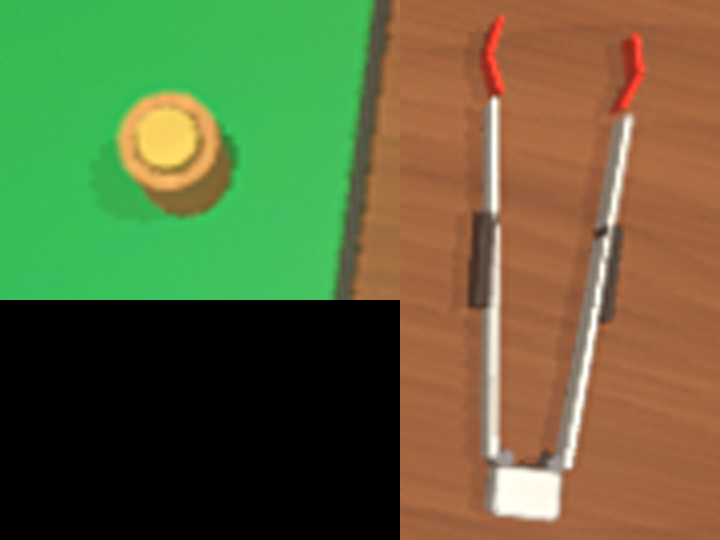

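The crop confirms the wooden stamp with its raised brass plug at about (198.4,197.8). The tongs lie open, with the pad centres at about (336,255) and (367.5,258.5) and the hinge at (346,313). Next I work out the poses and the shift for each move.

```bash
cat >> h.py <<'E'
def pose():
    s=sensors.get_state(); q=s['orientation']
    from scipy.spatial.transform import Rotation as Q
    return s,Q.from_quat(np.array(q)[[1,2,3,0]]).as_matrix()
def go(x,y,z,yaw=None):
    s,R=pose(); d=R.T@(np.array([x,y,z])-s['tcp_pos'])*1000
    phi=np.arctan2(R[1,0],R[0,0])
    print('tcp',s['tcp_pos'].round(4),'phi',phi.round(3),'shift',d.round(1),'turn',None if yaw is None else round((phi-yaw+np.pi/2)%np.pi-np.pi/2,3))
E
python3 - <<'E'
from h import *
c=load('top')
p=w(c,198.0,197.4,.077)
z=[w(c,u,v)[2] for u in(197,198,199) for v in(196,197,198,199)]
print('plug',p,np.median(z))
L=w(c,336,254.7,.024);R=w(c,367.2,258.2,.024);H=w(c,346,312.7,.024);J=(w(c,338,204.2,.024)+w(c,372.7,208.5,.024))/2
G=(L+R)/2;print('G',G,'H',H,'J',J,np.linalg.norm(J-G),np.linalg.norm(G-H),np.linalg.norm(L-R))
d=J-H;print('yaw',np.arctan2(d[1],d[0]),np.arctan2(*(J-G)[[1,0]]))
# scene view depth check of stamp
go(p[0],p[1],.12,0.12)
E
```

```text
plug [0.57843145 0.09697924 0.077     ] 0.07583677293676183
G [ 0.54891116 -0.19460677  0.024     ] H [ 0.44778745 -0.20605889  0.024     ] J [ 0.64164909 -0.1825522   0.024     ] 0.0935181033063582 0.10177011564610366 0.05805944278471898
yaw 0.12066592132607443 0.1292605824649087
tcp [ 0.2018 -0.5379  0.2305] phi 0.359 shift [ 575.6 -462.   111.4] turn 0.239
```

```bash
python3 -m handwheel '[[37,-30,0,0.03,0],[75,-60,0,0.06,0],[112,-90,0,0.09,0],[150,-120,0,0.12,0],[187,-150,0,0.15,0],[225,-180,0,0.18,0],[262,-210,0,0.21,0],[300,-240,0,0.235,0]]' 20
python3 -c "
from h import *
go(.5784,.097,.1,.123)"
```

```text
clock: 0.9
tcp_pos: [0.3989, -0.2065, 0.2311]
orientation: [-0.0, 0.998, 0.061, -0.0]
wrist_force: [1.2, -0.2, 0.4]
finger_gap: 0.0003
grip_force: 0.0
tcp [ 0.3989 -0.2065  0.2311] phi 0.122 shift [ 215.2 -279.3  131.1] turn -0.001
```

```bash
python3 -m handwheel '[[30,-38,0,0,0],[60,-76,0,0,0],[90,-115,0,0,0],[120,-153,0,0,0],[150,-192,20,0,0],[180,-230,50,0,0],[205,-266,85,0,0],[215,-279,125,0,0]]'
python3 - <<'E'
from h import *
go(.5784,.097,.08,.123)
c=snap('scene');t=snap('top')
a=cv2.resize(c['color'][120:220,240:340],(500,500),interpolation=cv2.INTER_CUBIC)
cv2.imwrite('pics/c2.png',a)
E
```

```text
clock: 1.7
tcp_pos: [0.5779, 0.0944, 0.1131]
orientation: [-0.0, 0.998, 0.063, 0.002]
wrist_force: [0.9, -0.0, -0.5]
finger_gap: -0.0
grip_force: 0.0
tcp [0.5779 0.0944 0.1131] phi 0.126 shift [ 0.6 -2.5 33.1] turn 0.003
```

View pics/c2.png

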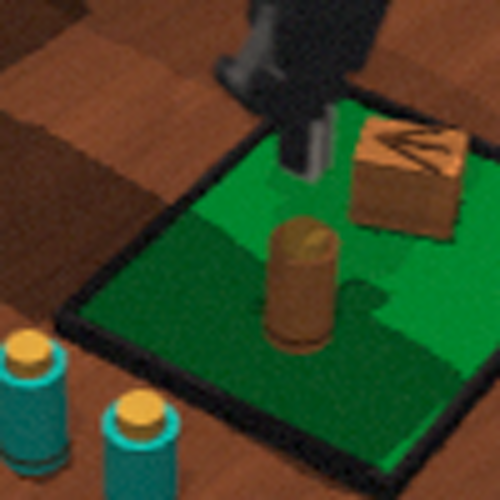

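The crop shows the shut fingertips at about (303,175), directly above the plug at (303,235). I'll press down in small steps.

```bash
python3 -m handwheel '[[0,0,10,0,0],[0,0,20,0,0],[0,0,26,0,0],[0,0,28,0,0],[0,0,30,0,0],[0,0,31,0,0],[0,0,32,0,0],[0,0,32,0,0]]'
python3 -m handwheel '[[0,0,1,0,0],[0,0,2,0,0],[0,0,3,0,0],[0,0,3,0,0],[0,0,4,0,0],[0,0,4,0,0]]'
```

```text
clock: 2.6
tcp_pos: [0.5756, 0.0916, 0.0811]
orientation: [0.0, 0.998, 0.062, 0.0]
wrist_force: [0.7, -0.3, 0.3]
finger_gap: -0.0002
grip_force: 0.0
clock: 3.2
tcp_pos: [0.5754, 0.0917, 0.0767]
orientation: [0.0, 0.998, 0.062, -0.0]
wrist_force: [-0.0, 0.6, -0.3]
finger_gap: -0.0001
grip_force: 0.0
```

```bash
python3 -c "
from h import *
go(.5784,.097,.0767)"
python3 -m handwheel '[[0,0,-4,0,0],[3.5,-5,-4,0,0],[3.5,-5,-4,0,0],[3.5,-5,0,0,0],[3.5,-5,0,0,0]]'
```

```text
tcp [0.5754 0.0917 0.0767] phi 0.124 shift [ 3.6 -4.9  0. ] turn None
clock: 3.7
tcp_pos: [0.578, 0.0971, 0.0762]
orientation: [0.0, 0.998, 0.062, -0.0]
wrist_force: [1.1, -0.2, -0.9]
finger_gap: -0.0001
grip_force: 0.0
```

```bash
python3 -m handwheel '[[0,0,1,0,0],[0,0,2,0,0],[0,0,3,0,0],[0,0,4,0,0],[0,0,4,0,0],[0,0,4,0,0]]'
```

```text
clock: 4.3
tcp_pos: [0.5784, 0.0971, 0.0729]
orientation: [0.0, 0.998, 0.062, -0.0]
wrist_force: [-1.9, 1.1, 4.0]
finger_gap: 0.0001
grip_force: 2.3
```

Contact at about 4–5 N, so the plug is moving. I'll keep pressing to the flush level at z ≈ 0.068.

```bash
python3 -m handwheel '[[0,0,1,0,0],[0,0,2,0,0],[0,0,3,0,0],[0,0,4,0,0],[0,0,4,0,0]]'; python3 -m handwheel '[[0,0,1,0,0],[0,0,1,0,0],[0,0,1.5,0,0],[0,0,1.5,0,0],[0,0,1.5,0,0]]'
```

```text
clock: 4.8
tcp_pos: [0.5783, 0.0971, 0.0686]
orientation: [0.0, 0.998, 0.062, -0.0]
wrist_force: [-1.2, 0.2, 3.2]
finger_gap: 0.0003
grip_force: 1.6
clock: 5.3
tcp_pos: [0.5785, 0.0971, 0.0681]
orientation: [0.0, 0.998, 0.062, 0.0]
wrist_force: [-3.2, 0.2, 9.3]
finger_gap: 0.0002
grip_force: 4.6
```

```bash
python3 -m handwheel '[[0,0,1,0,0],[0,0,2,0,0],[0,0,2,0,0],[0,0,2,0,0]]'; python3 -m handwheel '[[0,0,1,0,0],[0,0,2,0,0],[0,0,2,0,0],[0,0,2,0,0]]'
```

```text
clock: 5.7
tcp_pos: [0.5791, 0.0971, 0.0682]
orientation: [0.0, 0.998, 0.062, 0.001]
wrist_force: [-6.1, -0.6, 20.9]
finger_gap: 0.0001
grip_force: 10.4
clock: 6.1
tcp_pos: [0.5797, 0.0972, 0.0682]
orientation: [0.0, 0.998, 0.062, 0.002]
wrist_force: [-9.2, -0.4, 31.8]
finger_gap: -0.0
grip_force: 16.0
```

The end stop is firm at z = 0.068, so the plug is flush. I'll retract and move over to the tongs.

```bash
python3 -m handwheel '[[0,0,-10,0,0],[0,0,-30,0,0],[0,0,-60,0,0],[0,0,-90,0,0],[-10,40,-90,0,1],[-20,80,-90,0,1],[-25,120,-90,0,1],[-30,160,-90,0,1]]'
python3 - <<'E'
from h import *
go(.549,-.1945,.10,.123)
c=snap('top')
z=[w(c,u,v) for u in(197,198,199,200) for v in(196,197,198,199)]
print(np.median(z,0))
cv2.imwrite('pics/c3.png',cv2.resize(c['color'][160:260,150:390],(800,333),interpolation=cv2.INTER_CUBIC))
E
```

```text
clock: 6.9
tcp_pos: [0.5681, -0.0668, 0.1528]
orientation: [0.0, 0.998, 0.062, -0.0]
wrist_force: [0.1, -0.8, -0.1]
finger_gap: 0.0578
grip_force: 0.0
tcp [ 0.5681 -0.0668  0.1528] phi 0.124 shift [-34.8 124.3  52.9] turn 0.001
[0.57955597 0.09747133 0.06830334]
```

View pics/c3.png

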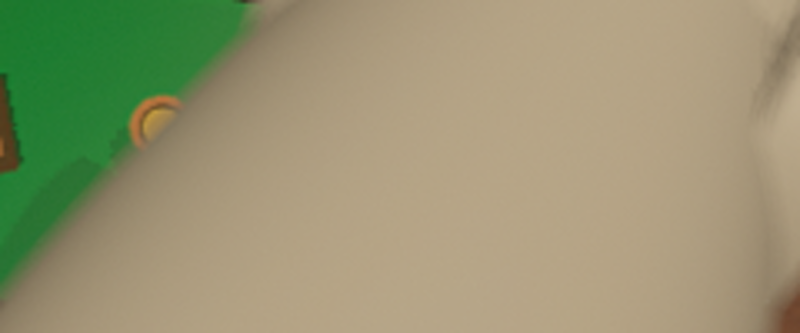

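The arm hides most of this view. The stamp's top is still visible at crop (158,125), about (197.5,197.5) in full-image pixels, at height 0.068 m, so it is upright and flush. On to the tongs.

```bash
python3 -m handwheel '[[-10,40,0,0,1],[-20,80,0,0,1],[-30,115,0,0,1],[-35,124,20,0,1],[-35,124,40,0,1],[-35,124,53,0,1],[-35,124,53,0,1],[-35,124,53,0,1]]'
python3 - <<'E'
from h import *
go(.549,-.1945,.03,.123)
c=snap('scene')
cv2.imwrite('pics/c4.png',cv2.resize(c['color'][170:300,140:290],(690,598),interpolation=cv2.INTER_CUBIC))
E
```

```text
clock: 7.75
tcp_pos: [0.549, -0.1923, 0.1003]
orientation: [-0.0, 0.998, 0.062, -0.0]
wrist_force: [-0.1, -0.4, 0.2]
finger_gap: 0.0854
grip_force: 0.0
tcp [ 0.549  -0.1923  0.1003] phi 0.124 shift [-0.2  2.2 70.3] turn 0.001
```

View pics/c4.png

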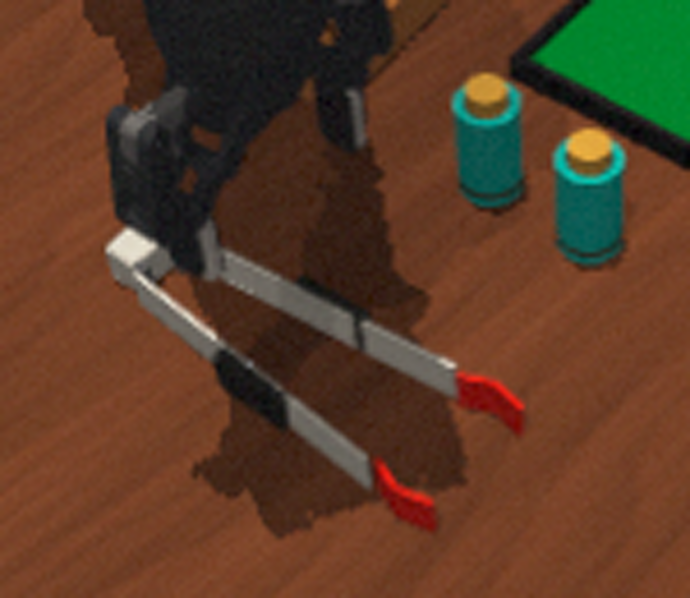

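Fingers are straddling the tongs above the grip pads and look well lined up. I'll descend.

```bash
python3 -m handwheel '[[0,2,20,0,1],[0,2,40,0,1],[0,2,60,0,1],[0,2,75,0,1],[0,2,85,0,1],[0,2,90,0,1],[0,2,92,0,1],[0,2,92,0,1]]'; python3 -c "
from h import *
go(.549,-.1945,.0,.123)"
```

```text
clock: 8.6
tcp_pos: [0.5497, -0.1949, 0.0089]
orientation: [0.0, 0.998, 0.062, 0.0]
wrist_force: [0.2, -0.1, -0.2]
finger_gap: 0.085
grip_force: 0.0
tcp [ 0.5497 -0.1949  0.0089] phi 0.124 shift [-0.6 -0.5  8.9] turn 0.001
```

```bash
python3 -m handwheel '[[-0.6,-0.5,4,0,1],[-0.6,-0.5,8,0,1],[-0.6,-0.5,8,0,0.85],[-0.6,-0.5,8,0,0.8],[-0.6,-0.5,8,0,0.77],[-0.6,-0.5,8,0,0.75],[-0.6,-0.5,8,0,0.75],[-0.6,-0.5,8,0,0.75]]' 20
```

```text
clock: 9.4
tcp_pos: [0.5488, -0.1945, 0.001]
orientation: [0.0, 0.998, 0.062, 0.0]
wrist_force: [-1.8, -0.6, 6.4]
finger_gap: 0.0644
grip_force: 10.6
```

```bash
python3 -m handwheel '[[0,0,-1,0,0.74],[0,0,-1,0,0.74],[0,0,-5,0,0.74],[0,0,-15,0,0.74],[0,0,-30,0,0.74],[0,0,-40,0,0.74],[0,0,-40,0,0.74]]'
python3 - <<'E'
from h import *
c=snap('scene')
cv2.imwrite('pics/c5.png',cv2.resize(c['color'][160:290,140:290],(690,598),interpolation=cv2.INTER_CUBIC))
E
```

```text
clock: 10.1
tcp_pos: [0.5499, -0.195, 0.0424]
orientation: [0.001, 0.998, 0.062, 0.002]
wrist_force: [0.5, 0.6, -1.8]
finger_gap: 0.0633
grip_force: 9.5
```

View pics/c5.png

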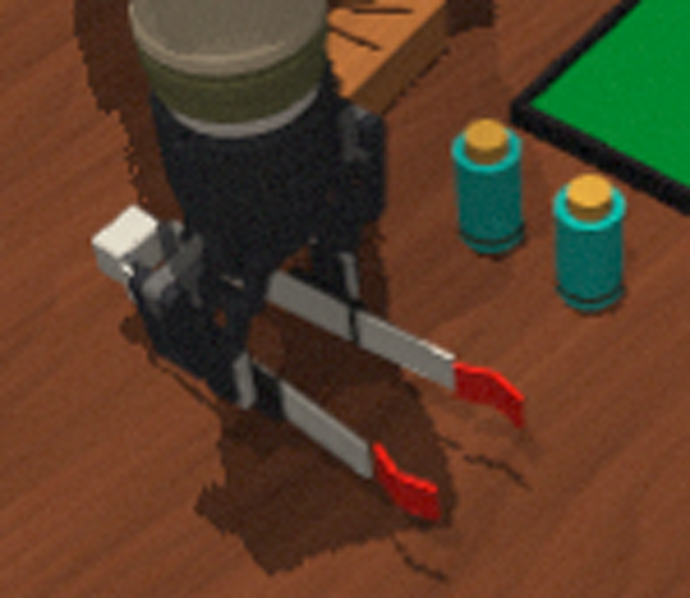

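```bash
python3 - <<'E'
from h import *
c=load('scene')
m=cv2.inRange(cv2.cvtColor(c['color'],cv2.COLOR_BGR2HSV),(0,200,120),(6,255,255))
m[:200]=0;m[300:]=0;m[:,:205]=0;m[:,300:]=0
P=np.array([w(c,u,v) for v,u in zip(*np.nonzero(m)) if c['z_map'][v,u]>0])
P=P[P[:,2]>.0]
s=P[:,1]>(P[:,1].min()+P[:,1].max())/2
for q in(P[s],P[~s]):print(len(q),np.percentile(q,[2,50,98],axis=0).round(4).tolist())
H=np.array([w(c,u,v) for u in range(165,172) for v in range(207,213)]);print(np.median(H,0),H[:,2].max())
E
```

```text
98 [[0.6255, -0.1563, 0.043], [0.6389, -0.1499, 0.0583], [0.6604, -0.1466, 0.0669]]
72 [[0.6108, -0.2156, 0.0009], [0.6554, -0.2128, 0.0601], [0.6676, -0.1831, 0.0673]]
[ 0.45017799 -0.20430684  0.06402786] 0.06625044517992373
```

By depth, the tongs hang level: jaw tops are at about 0.067 and the hinge top at 0.066. The jaw centre is where expected. I'll raise and carry.

```bash
python3 -m handwheel '[[0,0,-15,0,0.74],[0,0,-35,0,0.74],[0,0,-55,0,0.74],[0,0,-75,0,0.74],[0,0,-88,0,0.74],[0,0,-88,0,0.74]]'; python3 -c "
from h import *
go(.4851,.0856,.13,.123)"
```

```text
clock: 10.75
tcp_pos: [0.5496, -0.1949, 0.1299]
orientation: [0.001, 0.998, 0.062, 0.001]
wrist_force: [0.2, -0.3, -0.1]
finger_gap: 0.0634
grip_force: 9.5
tcp [ 0.5496 -0.1949  0.1299] phi 0.124 shift [ -29.3 -286.3   -0.7] turn 0.001
```

```bash
python3 -m handwheel '[[-1,-10,0,0,0.74],[-3,-30,0,0,0.74],[-5,-50,0,0,0.74],[-7,-70,0,0,0.74],[-9,-90,0,0,0.74],[-11,-110,0,0,0.74],[-13,-130,0,0,0.74],[-15,-150,0,0,0.74]]'; python3 -m handwheel '[[-2,-20,0,0,0.74],[-4,-40,0,0,0.74],[-7,-65,0,0,0.74],[-9,-90,0,0,0.74],[-11,-110,0,0,0.74],[-14,-130,0,0,0.74],[-14,-137,0,0,0.74],[-14,-137,0,0,0.74]]'
python3 - <<'E'
from h import *
go(.4851,.0856,.13,.123)
c=snap('scene');t=snap('top')
a=cv2.resize(c['color'][100:220,220:370],(500,400),interpolation=cv2.INTER_CUBIC)
b=cv2.resize(t['color'][150:270,150:240],(300,400),interpolation=cv2.INTER_CUBIC)
cv2.imwrite('pics/c6.png',np.hstack([a,b]))
m=cv2.inRange(cv2.cvtColor(c['color'],cv2.COLOR_BGR2HSV),(0,200,90),(6,255,255))
P=np.array([[u,v,*w(c,u,v)] for v,u in zip(*np.nonzero(m)) if c['z_map'][v,u]>0])
P=P[(P[:,4]>.1)&(P[:,2]>.5)&(P[:,2]<.65)&(P[:,3]>0)&(P[:,3]<.2)]
s=P[:,3]>(P[:,3].min()+P[:,3].max())/2
for q in(P[s],P[~s]):print(len(q),np.percentile(q,[2,50,98],axis=0).round(4).tolist())
E
```

```text
clock: 11.55
tcp_pos: [0.5134, -0.0446, 0.1277]
orientation: [-0.0, 0.998, 0.063, -0.001]
wrist_force: [0.7, 0.7, -1.6]
finger_gap: 0.0635
grip_force: 9.5
clock: 12.35
tcp_pos: [0.4831, 0.0884, 0.128]
orientation: [0.0, 0.998, 0.063, -0.0]
wrist_force: [-0.6, 0.6, -1.6]
finger_gap: 0.0632
grip_force: 9.5
tcp [0.4831 0.0884 0.128 ] phi 0.127 shift [ 1.6  3.  -2. ] turn 0.004
104 [[304.0, 132.0, 0.5603, 0.1266, 0.1307], [310.0, 137.0, 0.5742, 0.1326, 0.1427], [316.0, 142.0, 0.5924, 0.136, 0.1524]]
85 [[290.0, 144.68, 0.5676, 0.0661, 0.1303], [296.0, 151.0, 0.5874, 0.0693, 0.1428], [302.0, 156.0, 0.5997, 0.0738, 0.1528]]
```

View pics/c6.png

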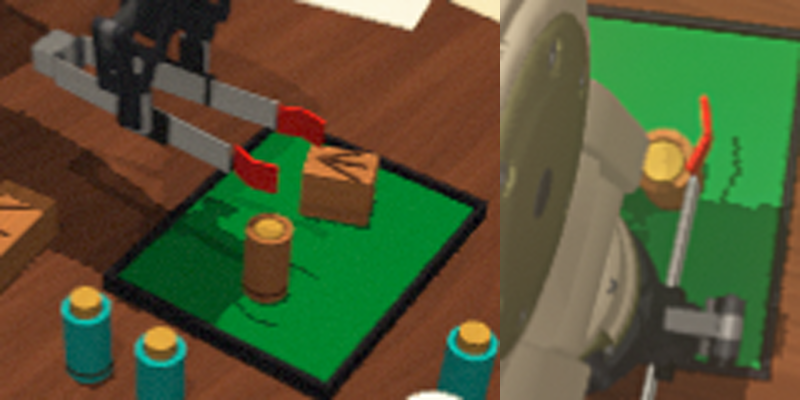

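The picture shows the stamp upright with a flush plug at crop (270,228). The jaws are level and open above it at (303,125) and (257,168). I'll cross-check the stamp's position from the scene camera.

```bash
python3 - <<'E'
from h import *
c=load('scene')
hsv=cv2.cvtColor(c['color'],cv2.COLOR_BGR2HSV)
P=np.array([[u,v,*w(c,u,v),*hsv[v,u]] for v in range(160,176) for u in range(291,311)])
T=P[(abs(P[:,4]-.068)<.003)]
print(len(T),T[:,2:4].mean(0),T[:,2:4].min(0),T[:,2:4].max(0), w(c,301,168.5,.068))
go(.4853,.0858,.037,.123)
E
```

```text
111 [0.57986381 0.09617296] [0.56235339 0.07926695] [0.59599887 0.11516327] [0.58163229 0.09841787 0.068     ]
tcp [0.484  0.087  0.1282] phi 0.125 shift [ 1.1  1.3 91.2] turn 0.002
```

```bash
python3 -m handwheel '[[1,1,0,0,0.74],[1,1,8,0,0.74],[1,1,22,0,0.74],[1,1,35,0,0.74],[1,1,38,0,0.74],[1,1,38,0,0.74]]'; python3 -c "
from h import *
go(.4853,.0857,.037,.123)"
```

```text
clock: 13.05
tcp_pos: [0.4849, 0.0855, 0.0896]
orientation: [0.0, 0.998, 0.061, -0.001]
wrist_force: [0.1, 0.3, -0.7]
finger_gap: 0.0633
grip_force: 9.5
tcp [0.4849 0.0855 0.0896] phi 0.123 shift [ 0.5 -0.1 52.6] turn -0.0
```

```bash
python3 -m handwheel '[[0.5,0,6,0,0.74],[0.5,0,16,0,0.74],[0.5,0,26,0,0.74],[0.5,0,36,0,0.74],[0.5,0,46,0,0.74],[0.5,0,52,0,0.74],[0.5,0,52,0,0.74],[0.5,0,52,0,0.74]]'
python3 - <<'E'
from h import *
c=snap('scene')
cv2.imwrite('pics/c7.png',cv2.resize(c['color'][110:210,240:370],(780,600),interpolation=cv2.INTER_CUBIC))
E
```

```text
clock: 13.85
tcp_pos: [0.4859, 0.0861, 0.0383]
orientation: [0.0, 0.998, 0.062, -0.0]
wrist_force: [-0.6, -0.5, -0.7]
finger_gap: 0.0632
grip_force: 9.5
```

View pics/c7.png

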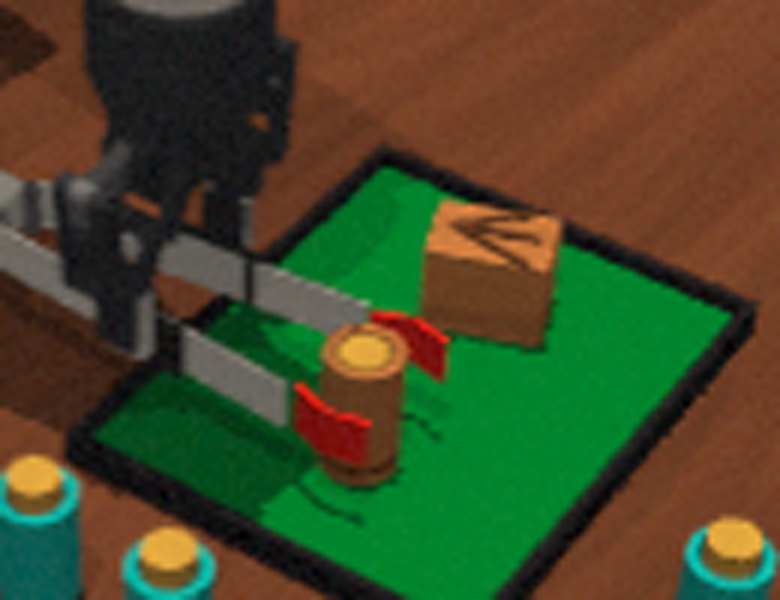

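The jaws straddle the upright stamp at crop (362,390). I'll squeeze gradually with 28 N.

```bash
python3 -m handwheel '[[0,0,0,0,0.71],[0,0,0,0,0.68],[0,0,0,0,0.65],[0,0,0,0,0.62],[0,0,0,0,0.59],[0,0,0,0,0.56],[0,0,0,0,0.53],[0,0,0,0,0.5]]' 28
python3 -m handwheel '[[0,0,0,0,0.45],[0,0,0,0,0.4],[0,0,0,0,0.4],[0,0,0,0,0.4],[0,0,0,0,0.4]]' 28
```

```text
clock: 14.7
tcp_pos: [0.486, 0.086, 0.0384]
orientation: [0.0, 0.998, 0.062, 0.0]
wrist_force: [-0.2, -0.4, -0.8]
finger_gap: 0.0496
grip_force: 30.1
clock: 15.2
tcp_pos: [0.486, 0.086, 0.0384]
orientation: [0.0, 0.998, 0.062, 0.0]
wrist_force: [-0.6, -1.9, -0.1]
finger_gap: 0.0493
grip_force: 30.1
```

Closed at a 49 mm gap with 30 N, which matches the tongs gripping the stamp. I'll lift slowly.

```bash
python3 -m handwheel '[[0,0,-2,0,0.4],[0,0,-5,0,0.4],[0,0,-10,0,0.4],[0,0,-16,0,0.4],[0,0,-22,0,0.4],[0,0,-30,0,0.4],[0,0,-38,0,0.4],[0,0,-38,0,0.4]]' 28
python3 -m handwheel '[[0,0,-6,0,0.4],[0,0,-16,0,0.4],[0,0,-28,0,0.4],[0,0,-40,0,0.4],[0,0,-52,0,0.4],[0,0,-64,0,0.4],[0,0,-72,0,0.4],[0,0,-74,0,0.4]]' 28
python3 -m handwheel '[[0,0,0,0,0.4],[0,0,0,0,0.4],[0,0,0,0,0.4],[0,0,0,0,0.4],[0,0,0,0,0.4]]' 28
python3 - <<'E'
from h import *
c=snap('scene')
cv2.imwrite('pics/c8.png',cv2.resize(c['color'][70:200,240:370],(600,600),interpolation=cv2.INTER_CUBIC))
E
```

```text
clock: 16.0
tcp_pos: [0.4871, 0.0861, 0.0779]
orientation: [0.0, 0.998, 0.062, 0.001]
wrist_force: [0.6, -0.1, -2.2]
finger_gap: 0.0494
grip_force: 29.4
clock: 16.8
tcp_pos: [0.4867, 0.0861, 0.1518]
orientation: [0.0, 0.998, 0.062, 0.001]
wrist_force: [-0.6, 0.8, -2.5]
finger_gap: 0.0493
grip_force: 29.4
clock: 17.3
tcp_pos: [0.4857, 0.086, 0.15]
orientation: [0.0, 0.998, 0.062, -0.0]
wrist_force: [-0.3, -0.4, -3.1]
finger_gap: 0.0493
grip_force: 29.4
```

View pics/c8.png

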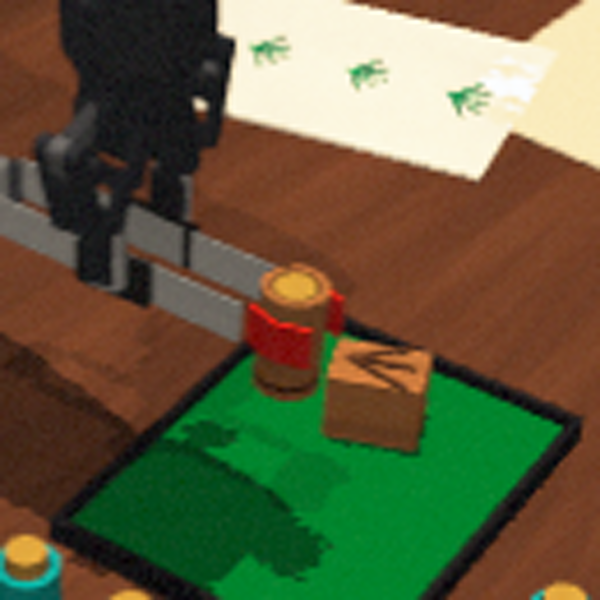

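The stamp at crop (290,330) hangs upright in the red jaws, well above the tray. I'll check the height by depth and the drift over time.

```bash
cat > chk.py <<'E'
from h import *
c=snap('scene')
P=np.array([w(c,u,v) for u in range(298,309) for v in range(129,135)])
A=np.c_[P[:,:2]-P[:,:2].mean(0),np.ones(len(P))]
k=np.linalg.lstsq(A,P[:,2],rcond=None)[0];print('top z',P[:,2].mean(),'centre',P.mean(0),'tilt',np.hypot(*k[:2]))
E
python3 chk.py; python3 -m handwheel '[[0,0,0,0,0.4],[0,0,0,0,0.4],[0,0,0,0,0.4],[0,0,0,0,0.4],[0,0,0,0,0.4],[0,0,0,0,0.4],[0,0,0,0,0.4],[0,0,0,0,0.4]]' 28; python3 chk.py
```

```text
top z 0.17725397761951805 centre [0.57867569 0.09922806 0.17725398] tilt 0.04188674177428508
clock: 18.2
tcp_pos: [0.4859, 0.0861, 0.1504]
orientation: [0.0, 0.998, 0.062, 0.0]
wrist_force: [-0.0, -0.0, -2.3]
finger_gap: 0.0492
grip_force: 29.4
top z 0.1863145687306383 centre [0.58611348 0.08953838 0.18631457] tilt 0.7409263986379901
```

The two fits disagree, and stray depth pixels are the likely cause. I'll repeat with a robust measure and look.

```bash
cat > chk.py <<'E'
from h import *
for i in range(3):
    c=snap('scene')
    P=np.array([w(c,u,v) for u in range(290,318) for v in range(120,165) if c['z_map'][v,u]>0])
    P=P[(abs(P[:,0]-.579)<.03)&(abs(P[:,1]-.097)<.03)&(P[:,2]>.09)]
    T=P[P[:,2]>.174]
    print('top',np.median(T,0).round(4),len(T),'low',np.percentile(P[:,2],1).round(4))
cv2.imwrite('pics/c9.png',cv2.resize(c['color'][100:180,270:350],(500,500),interpolation=cv2.INTER_CUBIC))
E
python3 chk.py
```

```text
top [0.5802 0.0973 0.1776] 133 low 0.1195
top [0.5803 0.0978 0.178 ] 128 low 0.1191
top [0.5801 0.0981 0.1778] 131 low 0.1192
```

View pics/c9.png

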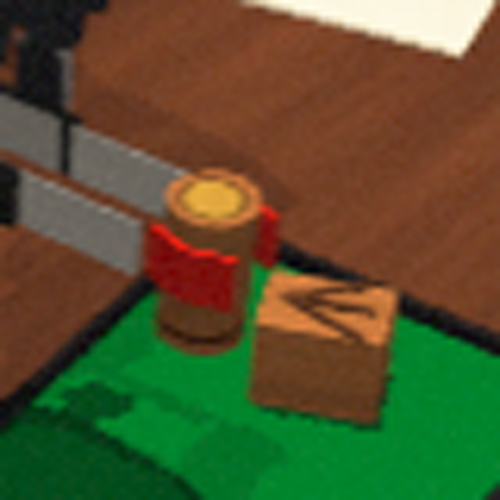

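The stamp at (205,265) is upright and steady, its top at 0.178 m and its underside at about 0.118 m. The plug is flush, so I'm handing in.

```bash
python3 -c "
from workcell import workorder
print(workorder.hand_in())"
```

```text
the job is handed in; nothing more can be done
None
```

I pressed the plug flush and handed the job in with the tongs holding the stamp upright, its underside about 118 mm above the table (110 mm above the tray floor); the hand-in returned no verdict.

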